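Roll the brass bar into the vee and clamp it

ROBOT

A 6-joint arm with a two-finger parallel gripper is mounted at the origin on a cart in front of the work surface, level with it; the furniture and walls round the work are solid. World frame = base frame: x ahead of the robot, y to its left, z up, the work surface at z = 0. Lengths are in mm, angles in rad, forces in N, time in s.
With the tool pointing down it reaches from about 375 to 925 mm from the base axis. Payload 5.7 kg.
Tool frame: the origin (TCP) lies at the very end of the fingers, on their centre line; the grasp point (between the pads) lies 19 mm behind it (env.tcp_to_grasp is the distance from the TCP to the grasp point, in mm); z points along the fingers, y is the line along which they close (so a half turn about z gives the same grasp; the last joint's range is limited). The gripper opens to 88 mm and grips with 3 to 60 N. Pads are 20 mm wide; open, the fingers measure 115 mm over their backs; the gripper's body (75 mm by 178 mm) begins 61 mm behind the grasp point.
Start: joints at [1.053, 0.359, 1.51, -0, 1.272, -0.115], TCP at [235.187, 551.95, 222.623] pointing down, gripper open.
Joint ranges: [-2.97, 2.97], [-1.01, 2.36], [0.21, 2.38], [-0.96, 4.11], [0.2, 2.71], [-2.98, 2.98]. Speed limits (rad/s): [2.39, 2.39, 3.14, 3.14, 3.14, 3.14].

INTERFACE

Orientations are given as a 3x3 rotation matrix whose columns are the frame's x, y, z axes.
In Python, from workcell import env, camera, calibration, workorder gives the robot as it stands.
- The arm moves only by the tool jog_arm, never from a script. Its argument "deltas" is one flat list of numbers, 5 for each row, row after row: the shift along the tool's x, y, z in cm, then the turn about the tool's z in degrees, then the opening in per cent of the stroke, from 0 (shut) to 100 (fully open). In form: [x, y, z, twist, claw, x, y, z, twist, claw, ...]. A call has 1 to 10 rows; each row is the pose to reach, as a shift and turn from the pose commanded when the call began, along the tool's axes at that moment; what a row does not reach only later rows make up. A row lasts 1/12 s, in which the tool goes at most 41.7 mm and 7.16 degrees, less where a joint would pass 70% of its speed; a pose out of reach is approached as far as the arm can. A call with a gripper value outside its range is refused whole. The fingers move at their own pace and stop on an object; "force" is the grip in N (left out, the last holds). Time passes only in rows, so rows that repeat a pose let the fingers close. It gives the time, the measured TCP pose, the force, the opening and the grip force at its end, in the units of the state.
- env.observe(): the state, without advancing time (a new reading comes with each control period).
- camera(name): name is "side" or "top"; returns (picture, depth): 420x560x3 uint8, red, green, blue; 420x560 float32, mm along the optical axis (not along the pixel's ray), 0 where there is no reading.
- calibration(name): a dict with "fov_y" (degrees; the focal length in pixels is half the picture's height over the tangent of half this angle, whatever the lens; pixels are square), "cx", "cy" (the principal point, pixels), "distortion" ([k1, k2, p1, p2, k3] as OpenCV has them; the pictures are not rectified), "eye" and "rotation" of the camera in the world. Camera axes: x right, y up, looking along -z (the intrinsics and any distortion apply to the point x, -y, -z); pixel columns grow to the right and rows downward; lengths in mm; the calibration is good to about 2 mm. A picture is of the moment at which its call begins. calibration takes no time and is no camera call.
- workorder.finish_job(): hands the job in; it is judged then, once.
The state is a dict: "time": time; "qpos": joint angles; "qvel": joint speeds; "joint_torque": joint torques, N m; "eef_pos": TCP position; "tcp_rot": TCP orientation; "contact_force": force on the tool from outside, world axes, zero at the start; "wrist_torque": the same for the moment, N m; "opening": opening from 0.0 (shut) to 1.0 (fully open); "grasp_force": force on a finger pad.
Only numpy, scipy, OpenCV 4.12 (cv2) and the standard library are available. Lean on these libraries where they do the work, as an engineer would, in place of code of your own. Each camera call takes 0.05 s, during which the arm holds its last target. There are 200 camera calls.

TASK

On the blue loading table, roll the brass bar sideways, without lifting it, into the vee groove in the middle and let it settle there. Then fold the red-ended clamp arm all the way down onto the bar and let go. Leave the steel bar in its place on the other side.

Things in the scene. Friction and masses are not known exactly. Their poses are not given: they have to be found in the camera images.
- fixture: Fixed blue table 124 (x) by 210 mm (y), top 24 mm above the bench, no lips. Origin: centre of its underside. z up; x along the groove toward the clamp hinge; y across it. Aluminium 90 degree vee groove along x at y = 0, 32 mm wide at the top, 16 mm deep; seated bar: axis at y = 0, z = 28 mm. Parking slots at y = -60 and +60. Hinge cheeks x = 68 to 84, y = -16 to 16, 57 mm high.
- brass_bar: Loose brass-yellow round bar, polished, slippery on the smooth table (friction 0.25), diameter 28 mm, length 100 mm, about 0.5 kg, lying in one of the two parking slots (which one varies), parallel to the groove; a light sideways push rolls it out of the slot and along the table. Origin: middle of the bar, on its axis (37 mm above the bench when parked); x along the bar; y and z turn as it rolls.
- steel_bar: Loose grey steel round bar, same size, finish and origin as the brass one, parked in the other slot. It stays there.
- clamp (a joint): Clamp arm's hinge, rad: 0 = level, pad on a seated bar; 1.57 = upright; starts at 1.62 to 1.88, leaning back to fixture +x. Axis along fixture y at x = 76, z = 50 mm. Steel arm 16 wide, 8 thick, 71 mm long from axis to end of its red tip (20 wide, 12 thick); level, it points to -x, top at z = 54 (tip 57). Stiff, stays put; 3 N on the outer half moves it: push over from the +x side, then down.
There are look-alikes about, which are no part of the job. There is more than one size of the brass_bar; the one meant has the size given above.

How it is judged:
By the outcome, as a careful person would: the job done as asked, in the order asked, and still so for the second after the job is handed in, with the robot touching nothing.
It also fails if it takes over 45 s, if anything falls off the work surface, if the arm or the gripper's body presses on something with over 40 N, if the wrist force passes 120 N, or if a joint passes its speed limit or range.

## Working session

There is one attempt and no reset: what is moved stays moved. The work goes in short steps, Python scripts to look and compute and a tool call to move; the robot and the scene stay as the last step left them, time stands still between calls to the robot, and variables do not carry over. Pictures are saved under pics/ and viewed, at most 10 in all, crops included, and the job is handed in when it is done.

Besides the shell and the picture viewer there is one more tool, called after "Emit:" as a command line: name --argument value ..., lists and objects as JSON in quotes. jog_arm: Moves the arm, as the interface text tells. Its arguments: {"type":"object","properties":{"deltas":{"type":"array","items":{"type":"number"}},"force":{"type":"number"}},"required":["deltas"]}

```bash
mkdir -p pics; cat > h.py <<'E'
import numpy as np, cv2
from workcell import env, camera, calibration, workorder
def K(c):
    f=210/np.tan(np.radians(c["fov_y"])/2); return np.array([[f,0,c["cx"]],[0,f,c["cy"]],[0,0,1]])
def ray(name,px):
    c=calibration(name); u=cv2.undistortPoints(np.array(px,float).reshape(-1,1,2),K(c),np.array(c["distortion"],float)).reshape(-1,2)
    d=np.c_[u[:,0],-u[:,1],-np.ones(len(u))]@np.array(c["rotation"]).T
    return np.array(c["eye"]),d
def onplane(name,px,z):
    e,d=ray(name,px); return e+d*((z-e[2])/d[:,2])[:,None]
def bydepth(name,px,dep):
    e,d=ray(name,px); return e+d*np.array([dep[int(round(v)),int(round(u))] for u,v in px])[:,None]
def save(n,im): cv2.imwrite("pics/"+n+".png",cv2.cvtColor(im,cv2.COLOR_RGB2BGR))
E
python3 - <<'E'
from h import *
for n in("top","side"):
    p,d=camera(n); save(n+"0",p); np.savez("pics/"+n+"0",p=p,d=d); c=calibration(n); print(n,c)
s=env.observe(); print(s["time"],s["tcp_rot"],s["eef_pos"])
E
```

```text
top {'fov_y': 54.98710847088591, 'cx': 282.93385257185463, 'cy': 209.7508891322342, 'distortion': array([-0.01996765,  0.        ,  0.        ,  0.        ,  0.        ]), 'eye': array([470.7311573 ,  18.57023213, 905.85183   ]), 'rotation': array([[ 0.01424717,  0.99498992, -0.09895493],
       [-0.99911613,  0.01808031,  0.03794811],
       [ 0.03954712,  0.09832681,  0.99436807]])}
side {'fov_y': 53.85151070450735, 'cx': 283.59638501306625, 'cy': 204.64712654300828, 'distortion': array([-0.04760061,  0.        ,  0.        ,  0.        ,  0.        ]), 'eye': array([ 577.83260287, -631.31011935,  646.23577702]), 'rotation': array([[ 0.998243  , -0.05080065,  0.03049943],
       [ 0.05693336,  0.67972615, -0.731253  ],
       [ 0.01641687,  0.73170462,  0.68142412]])}
0.1 [[-9.19974215e-01  3.91977995e-01 -8.34023253e-04]
 [ 3.91978825e-01  9.19973146e-01 -1.41831170e-03]
 [ 2.11332020e-04 -1.63172964e-03 -9.99998646e-01]] [234.87679612 551.44426206 221.90470279]
```

View pics/top0.png

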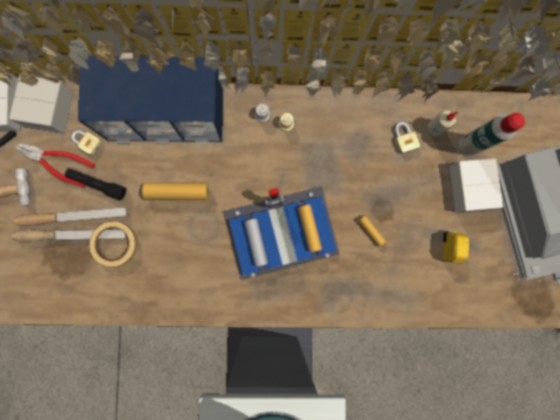

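View pics/side0.png

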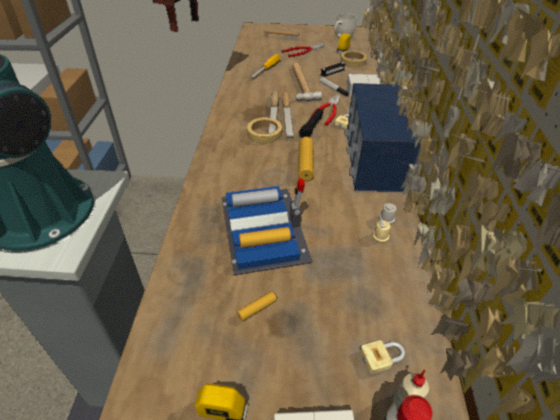

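Top view: the fixture is centred near (282,232), with the hinge and red tip near (274,195). Brass candidates:
- (310,229), on the table
- (174,191), longer, on the bench
- (372,230), small, on the bench

The one at (310,229) lies in a slot and should measure 100x28. I'll check that size and look at a crop.

```bash
python3 - <<'E'
from h import *
z=np.load("pics/top0.npz"); p,d=z["p"],z["d"]
hsv=cv2.cvtColor(p,cv2.COLOR_RGB2HSV)
def comps(m,zz,nm,amin=150):
    n,l,s,c=cv2.connectedComponentsWithStats(m.astype(np.uint8))
    for i in range(1,n):
        if s[i,4]<amin: continue
        v,u=np.where(l==i); P=onplane("top",np.c_[u,v],zz)[:,:2].astype(np.float32)
        r=cv2.minAreaRect(P); dd=bydepth("top",[tuple(c[i])],d)[0]
        print(nm,c[i].round(),s[i,4],"rect",np.round(r[0],1),np.round(r[1],1),round(r[2],1),"depthpt",dd.round(1), np.round(cv2.boxPoints(r),0).tolist())
H,S,V=[hsv[...,i].astype(int) for i in range(3)]
roi=np.zeros(p.shape[:2],bool); roi[160:290,130:400]=1
comps((H>14)&(H<28)&(S>150)&(V>120)&roi,37,"brass")
roi2=np.zeros(p.shape[:2],bool); roi2[180:290,215:350]=1
comps((H>100)&(H<125)&(S>140)&roi2,24,"blue")
comps(((H<6)|(H>174))&(S>150)&roi2,100,"red",10)
# height map points of arm / bars
ys,xs=np.mgrid[183:285,215:345]; px=np.c_[xs.ravel(),ys.ravel()]
P=bydepth("top",px,d); np.save("pics/P.npy",P)
m=(P[:,2]>42); print("high pts",m.sum()); 
for q,w in zip(P[m],px[m]): print(w,q.round().astype(int),end=";")
c=cv2.resize(p[170:290,215:345],(780,720)[:2] if 0 else (650,600),interpolation=cv2.INTER_CUBIC); save("crop0",c)
E
```

```text
brass [175. 191.] 966 rect [594.7 219.8] [ 32.7 139.5] 1.1 depthpt [593.8 219.9  36. ] [[577.0, 289.0], [580.0, 150.0], [612.0, 150.0], [610.0, 290.0]]
brass [310. 228.] 438 rect [518.8 -72.5] [97.9 21.5] 15.2 depthpt [517.4 -71.1  51.8] [[469.0, -75.0], [474.0, -96.0], [569.0, -70.0], [563.0, -49.0]]
brass [372. 230.] 236 rect [ 516.4 -209. ] [70.9 16.9] 38.3 depthpt [ 516.2 -213.6   20.7] [[483.0, -224.0], [494.0, -238.0], [549.0, -194.0], [539.0, -180.0]]
blue [322. 225.] 648 rect [526.2 -96.5] [121.9  38. ] 14.8 depthpt [ 526.8 -101.7   23.9] [[462.0, -94.0], [472.0, -130.0], [590.0, -99.0], [580.0, -63.0]]
blue [297. 231.] 679 rect [512.6 -48.7] [122.1  34. ] 15.1 depthpt [511.3 -45.9  23.7] [[449.0, -48.0], [458.0, -81.0], [576.0, -49.0], [567.0, -16.0]]
blue [268. 239.] 653 rect [493.6  20.5] [122.4  34.4] 15.7 depthpt [494.5  16.5  26.4] [[430.0, 21.0], [439.0, -13.0], [557.0, 21.0], [548.0, 54.0]]
blue [242. 245.] 769 rect [480.7  68.5] [122.5  38.1] 15.5 depthpt [479.5  72.4  23.1] [[417.0, 70.0], [427.0, 34.0], [545.0, 67.0], [535.0, 103.0]]
red [274. 192.] 68 rect [586.5 
[... 28229 characters left out ...]
44];[255 264] [440  43  43];[256 264] [440  41  50];[257 264] [440  39  48];[258 264] [440  37  50];[259 264] [440  35  50];[260 264] [441  32  52];[261 264] [441  30  52];[262 264] [441  28  50];[263 264] [440  26  46];[264 264] [440  24  46];[299 264] [471  19 906];[302 264] [471  19 906];[255 265] [438  43  44];[256 265] [438  41  44];[257 265] [438  39  47];[258 265] [438  37  49];[259 265] [438  35  49];[260 265] [438  32  52];[256 266] [436  41  43];[316 266] [471  19 906];[330 267] [471  19 906];[228 269] [471  19 906];[267 270] [471  19 906];[264 272] [471  19 906];[304 274] [471  19 906];[288 275] [471  19 906];[239 277] [471  19 906];[266 278] [471  19 906];[221 284] [471  19 906];
```

View pics/crop0.png

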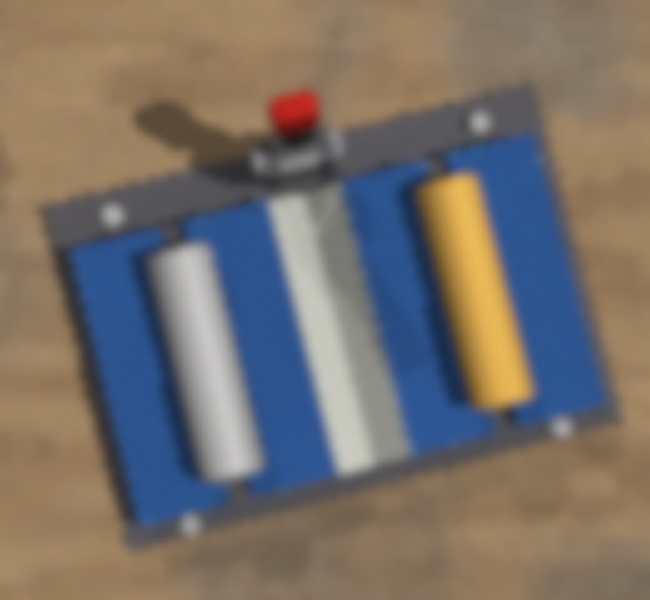

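The bar on the table measures about 98x25, is centred at (518.8,-72.5), and its top is at z 51. That fits the 100x28 size. The bench one is 140 long and the small one 71, so neither is meant. The crop confirms it: brass in the right slot, steel in the left.

Fixture centre is (503.5,-14) with yaw 15.2°. Plan: straddle the bar loosely with the fingers across it, without gripping, and push it over into the groove.

```bash
cat >> h.py <<'E'
C=np.array([503.5,-14.,0]); YAW=np.radians(15.2)
F=np.array([[np.cos(YAW),-np.sin(YAW),0],[np.sin(YAW),np.cos(YAW),0],[0,0,1]])
def go(fx,fy,z,ydir=90):
    "shift (cm, tool axes) and twist (deg) to bring TCP to fixture (fx,fy,z), tool y at angle ydir in fixture"
    s=env.observe(); R=np.array(s["tcp_rot"]); t=C+F@[fx,fy,0]; t[2]=z
    d=R.T@(t-s["eef_pos"])/10
    a=np.degrees(np.arctan2(R[1,1],R[0,1])); w=np.degrees(YAW)+ydir-a; w=(w+90)%180-90
    print("shift cm",d.round(2),"twist",round(-w,1),"t",round(s["time"],2),"fix pos",(F.T@(s["eef_pos"]-C)).round(1),"force",np.round(s["contact_force"],1),"J6",s["qpos"][5].round(2),"open",s["opening"])
E
python3 -c "
from h import *
go(0,-60,220); go(0,-60,29)"
```

```text
shift cm [-50.59 -46.2    0.26] twist -38.3 t 0.1 fix pos [-111.   616.1  221.9] force [ 0.3 -0.2  0.8] J6 -0.12 open 1.002362741381772
shift cm [-50.6  -46.17  19.36] twist -38.3 t 0.1 fix pos [-111.   616.1  221.9] force [ 0.3 -0.2  0.8] J6 -0.12 open 1.002362741381772
```

Emit:
jog_arm --deltas '[-3,-2.8,0,-4,45,-6,-5.5,0,-8,45,-9,-8.2,0,-12,45,-12,-11,0,-16,45,-15,-13.7,0,-20,45,-18,-16.4,0,-24,45,-21,-19.2,0,-28,45,-24,-21.9,0,-32,45,-27,-24.7,0,-35,45,-30,-27.4,0,-38.3,45]'

```text
time: 0.93
eef_pos: [403.8, 180.3, 222.5]
tcp_rot: [[-0.964, -0.265, -0.0], [-0.265, 0.964, -0.0], [0.0, -0.0, -1.0]]
contact_force: [0.7, 0.6, 1.0]
opening: 0.454
grasp_force: 0.0
```

```bash
python3 -c "
from h import *
go(0,-60,90)"
```

```text
shift cm [ -4.45 -27.38  13.25] twist 0.2 t 0.93 fix pos [-45.3 213.7 222.5] force [0.7 0.6 1. ] J6 -1.58 open 0.4537327076239703
```

Emit:
jog_arm --deltas '[-0.5,-3.2,0,0,45,-1.1,-6.8,0,0,45,-1.7,-10.5,0,0,45,-2.3,-14,0,0,45,-2.9,-17.7,0,0,45,-3.5,-21.3,0,0,45,-4.1,-25,2,0,45,-4.45,-27.4,5,0.2,45,-4.45,-27.4,9,0.2,45,-4.45,-27.4,12,0.2,45]'

```text
time: 1.77
eef_pos: [518.8, -72.2, 100.5]
tcp_rot: [[-0.967, -0.256, -0.0], [-0.256, 0.967, -0.0], [0.0, -0.0, -1.0]]
contact_force: [-1.6, 0.5, 0.4]
opening: 0.452
grasp_force: 0.0
```

```bash
python3 - <<'E'
from h import *
p,d=camera("side"); save("side1",cv2.resize(p[150:290,180:340],(640,560),interpolation=cv2.INTER_CUBIC))
go(0,-60,29)
E
```

```text
shift cm [-0.49 -0.3   6.65] twist -0.3 t 1.82 fix pos [ -4.3 -57.3  95.6] force [-0.9  0.  -3.8] J6 -2.1 open 0.4469191587277471
```

View pics/side1.png

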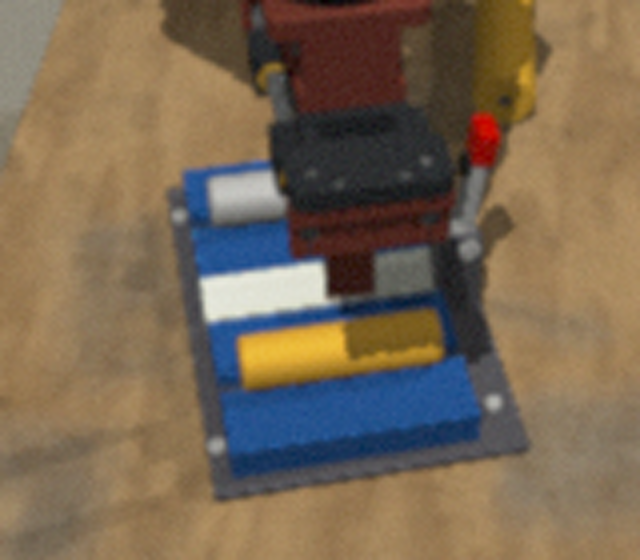

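The side crop shows the gripper above the table, well clear of the red clamp tip at crop (484,140). The brass bar is at (340,350), and the apparent offset is just the gripper's height. I'll let it settle and read the pose again.

Emit:
jog_arm --deltas '[0,0,0,0,45,0,0,0,0,45,0,0,0,0,45]'

```text
time: 2.07
eef_pos: [520.1, -70.5, 104.5]
tcp_rot: [[-0.966, -0.26, 0.003], [-0.26, 0.966, -0.001], [-0.002, -0.002, -1.0]]
contact_force: [0.1, 0.5, 0.3]
opening: 0.45
grasp_force: 0.0
```

```bash
python3 -c "
from h import *
go(0,-60,30)"
```

```text
shift cm [ 0.14 -0.1   7.45] twist -0.1 t 2.07 fix pos [  1.2 -58.9 104.5] force [0.1 0.5 0.3] J6 -2.1 open 0.4498862725613072
```

Emit:
jog_arm --deltas '[0.1,-0.1,2,0,45,0.1,-0.1,4,0,45,0.1,-0.1,5.5,0,45,0.1,-0.1,6.3,0,45,0.1,-0.1,6.8,0,45,0.1,-0.1,7.1,0,45,0.1,-0.1,7.1,0,45,0.1,-0.1,7.1,0,45]'

```text
time: 2.73
eef_pos: [518.7, -71.8, 32.5]
tcp_rot: [[-0.966, -0.259, 0.001], [-0.259, 0.966, -0.001], [-0.001, -0.001, -1.0]]
contact_force: [0.3, 0.6, -0.8]
opening: 0.448
grasp_force: 0.0
```

```bash
python3 -c "
from h import *
go(0,-60,30)"
```

```text
shift cm [-0.05 -0.03  0.25] twist -0.2 t 2.73 fix pos [ -0.5 -59.7  32.5] force [ 0.3  0.6 -0.8] J6 -2.1 open 0.4480311283684493
```

Emit:
jog_arm --deltas '[0,0.2,0,0,45,0,0.5,0,0,45,0,0.8,0,0,45,0,1.1,0,0,45,0,1.4,0,0,45,0,1.7,0,0,45,0,2.0,0,0,45,0,2.3,0,0,45,0,2.6,0,0,45,0,2.9,0,0,45]'

```text
time: 3.57
eef_pos: [510.3, -43.3, 31.6]
tcp_rot: [[-0.966, -0.259, -0.0], [-0.259, 0.966, -0.0], [0.0, 0.0, -1.0]]
contact_force: [-0.5, -0.5, 0.4]
opening: 0.452
grasp_force: 0.1
```

```bash
python3 - <<'E'
from h import *
p,d=camera("side"); save("side2",cv2.resize(p[150:290,180:340],(640,560),interpolation=cv2.INTER_CUBIC))
go(0,0,32)
E
```

```text
shift cm [-0.13  2.95 -0.04] twist -0.2 t 3.62 fix pos [ -1.4 -29.5  31.6] force [ 0.  -0.2  0.2] J6 -2.05 open 0.4457229869791295
```

View pics/side2.png

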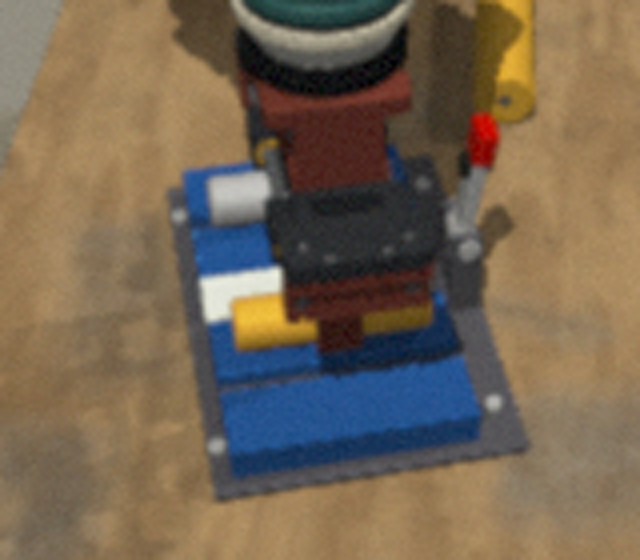

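The brass bar, at crop (235–430, 310–345), is out of its slot, inside the finger cage and parallel to the groove. I'll keep pushing.

Emit:
jog_arm --deltas '[-0.1,0.3,0,0,45,-0.1,0.6,0,0,45,-0.1,0.9,0,0,45,-0.1,1.2,0,0,45,-0.1,1.5,0,0,45,-0.1,1.8,0,0,45,-0.1,2.1,0,0,45,-0.1,2.4,0,0,45,-0.1,2.7,0,0,45,-0.1,2.9,0,0,45]'

```text
time: 4.45
eef_pos: [503.7, -15.0, 31.6]
tcp_rot: [[-0.966, -0.259, -0.0], [-0.259, 0.966, -0.0], [0.0, 0.0, -1.0]]
contact_force: [0.1, 0.1, -0.4]
opening: 0.451
grasp_force: 0.0
```

Emit:
jog_arm --deltas '[0,0,0,0,45,0,0,0,0,45,0,0,0,0,45,0,0,0,0,45,0,0,0,0,45,0,0,0,0,45]'

```text
time: 4.95
eef_pos: [503.9, -15.5, 31.6]
tcp_rot: [[-0.966, -0.259, -0.0], [-0.259, 0.966, -0.0], [0.0, -0.0, -1.0]]
contact_force: [0.6, 1.3, 0.3]
opening: 0.448
grasp_force: 0.0
```

```bash
python3 - <<'E'
from h import *
p,d=camera("side"); save("side3",cv2.resize(p[150:290,180:340],(640,560),interpolation=cv2.INTER_CUBIC))
go(0,0,32)
E
```

```text
shift cm [-0.    0.15 -0.04] twist -0.2 t 5.0 fix pos [-0.  -1.5 31.6] force [ 0.1  0.4 -0. ] J6 -2.0 open 0.4465139205642532
```

View pics/side3.png

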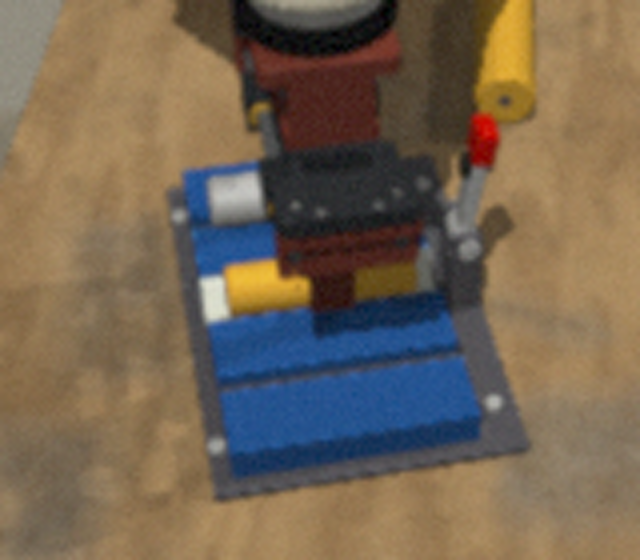

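The bar now sits lower, in the groove, at crop (225–415, 262–312). I'll lift straight up, close the gripper, and check the seat from the top camera.

Emit:
jog_arm --deltas '[0,0,-0.8,0,45,0,0,-2,0,45,0,0,-4,0,45,0,0,-7,0,45,0,0,-10,0,45,0,0,-13,0,0,-4,0,-13.5,0,0,-8,0,-13.5,0,0,-12,0,-13.5,0,0,-12,0,-13.5,0,0]'

```text
time: 5.83
eef_pos: [627.6, 17.0, 168.3]
tcp_rot: [[-0.966, -0.26, 0.009], [-0.26, 0.966, 0.0], [-0.009, -0.002, -1.0]]
contact_force: [1.7, 0.3, 0.4]
opening: 0.11
grasp_force: 0.0
```

```bash
python3 - <<'E'
from h import *
for n in("top","side"):
    p,d=camera(n); save(n+"4",p); np.savez("pics/"+n+"4",p=p,d=d)
    hsv=cv2.cvtColor(p,cv2.COLOR_RGB2HSV).astype(int);H,S,V=hsv[...,0],hsv[...,1],hsv[...,2]
    for nm,m,zz in(("brass",(H>14)&(H<28)&(S>150)&(V>70),28),("red",((H<6)|(H>174))&(S>170)&(V>120),115)):
        k,l,s,c=cv2.connectedComponentsWithStats(m.astype(np.uint8))
        for i in range(1,k):
            if s[i,4]<25: continue
            v,u=np.where(l==i); P=bydepth(n,np.c_[u,v],d); P=P[(P[:,2]<300)]
            Q=(P-C)@F; 
            if len(Q)>10 and abs(np.median(Q[:,0]))<110 and abs(np.median(Q[:,1]))<100: print(n,nm,c[i].round(),len(Q),"fix 5/50/95%",np.percentile(Q,[3,50,97],axis=0).round(1).tolist())
go(120,0,150)
print("arc: th, tcp fx, z")
for th in(95,90,80,70,60,50,40,30,20,10,0):
    t=np.radians(th);r,o=58,5; print(th,round(76-r*np.cos(t)+o*np.sin(t)+10,1),round(50+r*np.sin(t)+o*np.cos(t),1))
E
```

```text
top brass [279. 234.] 154 fix 5/50/95% [[-42.1, 1.7, 35.8], [5.2, 6.4, 39.6], [43.2, 9.9, 43.1]]
top red [273. 192.] 52 fix 5/50/95% [[79.0, -7.5, 106.3], [83.3, -0.4, 119.2], [88.9, 7.1, 122.7]]
side brass [260. 219.] 531 fix 5/50/95% [[-47.4, -16.7, 25.3], [-2.9, -11.5, 37.4], [43.5, 0.3, 42.5]]
side red [301. 184.] 58 fix 5/50/95% [[77.9, -12.9, 105.2], [81.9, -10.1, 117.2], [87.9, 3.8, 121.7]]
shift cm [0.08 0.17 1.67] twist -0.1 t 5.93 fix pos [120.8  -1.7 166.7] force [-1.1 -0.5 -1. ] J6 -1.92 open 0.021159901783198806
arc: th, tcp fx, z
95 96.0 107.3
90 91.0 108.0
80 80.9 108.0
70 70.9 106.2
60 61.3 102.7
50 52.5 97.6
40 44.8 91.1
30 38.3 83.3
20 33.2 74.5
10 29.7 65.0
0 28.0 55.0
```

View pics/side4.png

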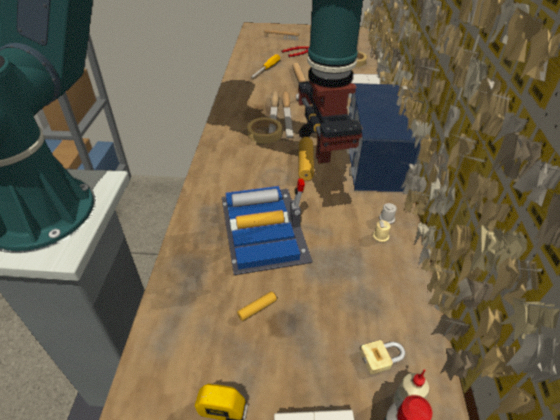

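Brass bar at side pixel (260,219): its top reads z≈42.5, so it is seated in the groove. The steel bar at (254,197) is still parked. The gripper is now behind the clamp, whose red tip is at (301,184). I'll descend behind it.

Emit:
jog_arm --deltas '[0,0.15,2,0,0,0,0.15,4,0,0,0,0.15,5.5,0,0,0,0.15,6,0,0,0,0.15,6,0,0,0,0.15,6,0,0]'

```text
time: 6.43
eef_pos: [618.6, 16.9, 107.1]
tcp_rot: [[-0.966, -0.259, -0.001], [-0.259, 0.966, -0.0], [0.001, 0.0, -1.0]]
contact_force: [0.9, 0.7, 0.5]
opening: 0.002
grasp_force: 0.0
```

```bash
python3 -c "
from h import *
go(91,0,107)"
```

```text
shift cm [2.82 0.02 0.02] twist -0.2 t 6.43 fix pos [119.2  -0.3 107.1] force [0.9 0.7 0.5] J6 -1.92 open 0.0022138674008969628
```

Emit:
jog_arm --deltas '[1.0,0,0,0,0,1.8,0,0,0,0,2.3,0,0,0,0,2.8,0,0,0,0,3.3,0,-0.1,0,0,3.8,0,-0.1,0,0,4.3,0,0,0,0,4.8,0,0.1,0,0,5.3,0,0.25,0,0,5.8,0,0.4,0,0]'

```text
time: 7.27
eef_pos: [563.0, 1.9, 102.6]
tcp_rot: [[-0.966, -0.259, 0.0], [-0.259, 0.966, -0.0], [-0.0, -0.0, -1.0]]
contact_force: [2.0, -0.2, 0.6]
opening: 0.001
grasp_force: 1.1
```

```bash
python3 - <<'E'
from h import *
p,d=camera("side"); save("side5",cv2.resize(p[130:270,220:380],(640,560),interpolation=cv2.INTER_CUBIC))
go(28,0,55)
E
```

```text
shift cm [ 3.2  -0.02  4.71] twist -0.2 t 7.32 fix pos [ 60.1   0.  102. ] force [ 1.1 -1.4  0.4] J6 -1.95 open 0.0003465556971641112
```

View pics/side5.png

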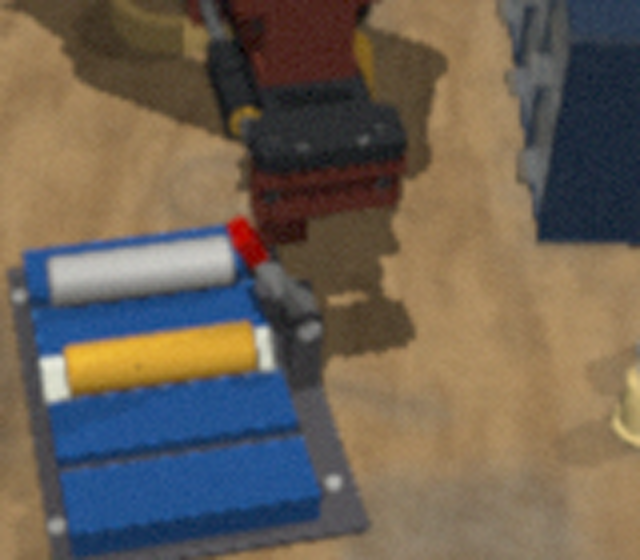

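The clamp arm leans forward, red tip at crop (245,238), with the fingers behind it. I'll continue down the arc.

Emit:
jog_arm --deltas '[0.45,0,0.25,0,0,0.87,0,0.5,0,0,1.25,0,0.82,0,0,1.64,0,1.17,0,0,2.0,0,1.55,0,0,2.3,0,1.95,0,0,2.55,0,2.4,0,0,2.8,0,2.85,0,0,3.0,0,3.3,0,0,3.15,0,3.75,0,0]'

```text
time: 8.15
eef_pos: [532.4, -6.1, 64.6]
tcp_rot: [[-0.966, -0.259, -0.001], [-0.259, 0.966, -0.0], [0.001, 0.0, -1.0]]
contact_force: [0.2, -1.1, 3.1]
opening: 0.006
grasp_force: 1.1
```

```bash
python3 -c "
from h import *
go(28,0,56)"
```

```text
shift cm [ 0.2  -0.    0.86] twist -0.2 t 8.15 fix pos [30.   0.  64.6] force [ 0.2 -1.1  3.1] J6 -1.97 open 0.005605316315426472
```

Emit:
jog_arm --deltas '[0.1,0,0.3,0,0,0.15,0,0.5,0,0,0.2,0,0.65,0,0,0.2,0,0.75,0,0]'

```text
time: 8.48
eef_pos: [531.0, -6.5, 57.5]
tcp_rot: [[-0.966, -0.259, -0.0], [-0.259, 0.966, 0.0], [0.0, 0.0, -1.0]]
contact_force: [-0.6, 0.3, 0.8]
opening: 0.003
grasp_force: 0.9
```

Emit:
jog_arm --deltas '[0,0,0.1,0,0,0,0,0.1,0,0]'

```text
time: 8.65
eef_pos: [531.0, -6.5, 57.0]
tcp_rot: [[-0.966, -0.259, -0.0], [-0.259, 0.966, -0.0], [0.0, -0.0, -1.0]]
contact_force: [-0.5, -0.5, 5.2]
opening: 0.008
grasp_force: 2.6
```

Emit:
jog_arm --deltas '[0,0,0.1,0,0,0,0,0.1,0,0]'

```text
time: 8.82
eef_pos: [531.0, -6.5, 56.7]
tcp_rot: [[-0.966, -0.259, 0.0], [-0.259, 0.966, -0.0], [-0.0, -0.0, -1.0]]
contact_force: [-2.9, -0.1, 13.5]
opening: 0.008
grasp_force: 6.4
```

The force rises firmly at z≈57, which is the tip's level height, so it is down. I'll give one more small press, then retract upward.

Emit:
jog_arm --deltas '[0,0,0.08,0,0,0,0,0.08,0,0,0,0,0.08,0,0]'

```text
time: 9.07
eef_pos: [531.0, -6.6, 56.5]
tcp_rot: [[-0.966, -0.259, 0.0], [-0.259, 0.966, -0.0], [-0.0, -0.0, -1.0]]
contact_force: [-4.9, -1.3, 19.4]
opening: 0.005
grasp_force: 9.6
```

Emit:
jog_arm --deltas '[0,0,-0.5,0,0,0,0,-2,0,0,0,0,-5,0,0,0,0,-8,0,0,0,0,-11,0,0,2,10,-12,0,0,2,14,-12,0,0,2,18,-12,0,0,2,22,-12,0,0,2,22,-12,0,0]'

```text
time: 9.9
eef_pos: [457.4, 189.6, 174.8]
tcp_rot: [[-0.966, -0.258, -0.0], [-0.258, 0.966, 0.0], [0.0, 0.0, -1.0]]
contact_force: [0.4, 0.9, -0.3]
opening: 0.008
grasp_force: 0.0
```

```bash
python3 - <<'E'
from h import *
ps={n:camera(n) for n in("top","side")}
a=cv2.resize(ps["side"][0][150:290,180:340],(400,350),interpolation=cv2.INTER_CUBIC); b=cv2.resize(ps["top"][0][170:275,222:342],(400,350),interpolation=cv2.INTER_CUBIC)
save("fin",np.hstack([a,b]))
for n,(p,d) in ps.items():
    hsv=cv2.cvtColor(p,cv2.COLOR_RGB2HSV).astype(int);H,S,V=hsv[...,0],hsv[...,1],hsv[...,2]
    for nm,m in(("brass",(H>14)&(H<28)&(S>150)&(V>70)),("red",((H<6)|(H>174))&(S>150)&(V>100))):
        v,u=np.where(m); P=bydepth(n,np.c_[u,v],d); Q=(P-C)@F; Q=Q[(abs(Q[:,0])<90)&(abs(Q[:,1])<90)&(Q[:,2]<130)&(Q[:,2]>20)]
        print(n,nm,len(Q),np.percentile(Q,[3,50,97],axis=0).round(1).tolist() if len(Q) else "")
go(0,0,100)
E
```

```text
top brass 236 [[-45.4, -10.5, 35.4], [-21.5, -0.2, 39.9], [2.8, 9.4, 43.8]]
top red 71 [[7.0, -8.2, 53.3], [15.5, -0.3, 56.9], [24.0, 7.8, 59.9]]
side brass 475 [[-47.8, -16.6, 25.0], [-7.7, -12.2, 36.4], [43.4, -0.2, 42.0]]
side red 79 [[4.2, -12.9, 49.5], [14.6, -6.9, 56.1], [23.3, 4.0, 58.3]]
shift cm [  0.89 -21.24   7.42] twist 0.1 t 10.0 fix pos [  8.4 212.2 174.6] force [ 0.8 -0.3 -0.4] J6 -1.58 open 0.008768286391669388
```

View pics/fin.png

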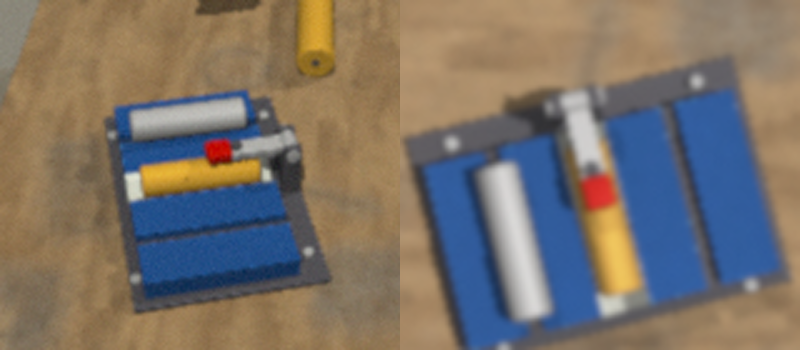

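The picture shows the brass bar in the groove. The clamp is level on it, with the red tip's top at z≈57 (left image (218,151), right image (597,192)). The steel bar is still in its slot and the robot is clear.

```bash
python3 -c "
from h import *
print(workorder.finish_job())"
```

```text
the job is handed in; nothing more can be done
None
```

I rolled the brass bar into the vee groove, folded the clamp down level onto it, left the steel bar in its slot, and handed the job in at about 10 s, with the robot clear.

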